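# Roll a sample jar up the reader's gutter and start the reader

## Robot

A 6-joint arm with a two-finger parallel gripper is mounted at the origin on the work surface. World frame = base frame: x ahead of the robot, y to its left, z up, the work surface at z = 0. Lengths are in m, angles in rad, forces in N, time in s.
With the tool pointing down it reaches from about 0.275 to 0.975 m from the base axis. Payload 8.4 kg.
Tool frame: the origin (TCP) lies midway between the tips of the shut fingers; the grasp point (between the pads) lies 19 mm behind it; z points along the fingers, y is the direction in which the jaws open and shut (so a half turn about z gives the same grasp; the last joint's range is limited). The gripper opens to 92 mm and grips with 3 to 60 N. Pads are 20 mm wide; open, the fingers measure 128 mm over their backs; the gripper's body (75 mm by 189 mm) begins 69 mm behind the grasp point.
Start: joints at [1.328, 0.353, 1.633, -0, 1.155, -0.002], TCP at [0.149, 0.607, 0.215] pointing down, gripper open.
Joint ranges: [-2.63, 2.63], [-0.92, 2.1], [0.06, 2.66], [-1.3, 4.44], [0, 2.69], [-3.02, 3.02]. Speed limits (rad/s): [2.22, 2.22, 2.79, 3.14, 3.14, 3.14].

## Interface

Orientations are given as a rotation vector (axis times angle).
In Python, from workcell import manip, vision, ticket gives the robot as it stands. The module is installed in compiled form; this text tells all that it offers.
- The arm moves only by the shell command python3 -m jog 'ROWS' [OPENING] [FORCE]. ROWS is JSON, a list that holds one entry, the list of rows, each a list of 6 numbers: the shift along the tool's x, y, z as a fraction of full scale, then the turn, a rotation vector about the tool's x, y, z as a fraction of full scale. In form: [[[dx, dy, dz, wx, wy, wz], ...]]. A call has 1 to 12 rows; each row is the pose to reach, as a shift and turn from the pose commanded when the call began, along the tool's axes at that moment, turning the shorter way round; what a row does not reach only later rows make up. Full scale, the value 1, is 300 mm for a shift and 2 pi rad for a turn. A row lasts 1/8 s, in which the tool goes at most 62.5 mm and 10.7 degrees, less where a joint would pass 70% of its speed; a pose out of reach is approached as far as the arm can. A call with a number of a shift or a turn outside -1 to 1 is refused whole. A call with a gripper value outside its range is refused whole. OPENING is the opening, from -1 (shut) to 1 (fully open), set as the call begins (- or left out, the last holds). The fingers move at their own pace and stop on an object; FORCE is the grip in N (left out, the last holds). Time passes only in rows, so rows that repeat a pose let the fingers close. It gives the time, the measured TCP pose, the force and the opening at its end, in the units of the state.
- manip.read_state(): the state, without advancing time (a new reading comes with each control period).
- vision.snapshot(name): name is "scene" or "top"; returns (picture, depth): 420x560x3 uint8, red, green, blue; 420x560 float32, m along the optical axis (not along the pixel's ray), 0 where there is no reading.
- vision.camera_model(name): a dict with "vertical_fov" (degrees; the focal length in pixels is half the picture's height over the tangent of half this angle, whatever the lens; pixels are square), "cx", "cy" (the principal point, pixels), "k1" (the pictures are not rectified: a ray, as slopes to the right and down, at radius r is drawn at 1 + k1 r^2 times it, then the intrinsics apply), "cam_to_world" (4x4, takes a point from camera to world coordinates). Camera axes: x right, y down, z forward; pixel columns grow to the right and rows downward; lengths in m; the calibration is good to about 2 mm. A picture is of the moment at which its call begins. camera_model takes no time and is no camera call.
- ticket.sign_off(): hands the job in, once; it reports no verdict.
The state is a dict: "time": time; "joint_positions": joint angles; "joint_vel": joint speeds; "effort": joint torques, N m; "position": TCP position; "ee_rot": TCP orientation; "ft_force": force on the tool from outside, world axes, zero at the start; "torque": the same for the moment, N m; "opening": finger opening in m.
Only numpy, scipy, OpenCV 4.12 (cv2) and the standard library are available. Lean on these libraries where they do the work, as an engineer would, in place of code of your own. Each camera call takes 0.05 s, during which the arm holds its last target. There are 200 camera calls.

## Task

Push the amber jar that lies in the sloped gutter of the sample reader up the slope with your fingertips until it drops into the seat against the reader's housing and stays there. Then press the reader's start key, the larger of the two round keys on top of the housing, and let it come up again. Only push the jar, never lift it; leave the small key and the other things on the bench alone.

Things in the scene. Friction and masses are not known exactly. Their poses are not given: they have to be found in the camera images.
- reader: the sample reader, fixed to the table: an aluminium gutter (66 mm wide inside) leading up to a white housing. Origin at table level on the gutter's centre line; x level, along the gutter uphill to the housing, y left when looking uphill, z up. In mm: trough floor z 20, x -185 to -80; slope to the crest x 50, z 40.6; seat x 50 to 91.5, z 32; housing x 91.5 to 191.5, y -75 to 75, top z 85
- trough_low (a point): low end of the level trough floor (reader x -185, z 20 mm), on the centre line. The gutter's side walls and the wall that closes this end are 5 to 6 mm thick and rise 12 mm above the floor beside them
- slope_foot (a point): where the level trough ends and the straight 9 degree slope begins (reader x -80, z 20 mm)
- crest (a point): top edge of the slope (reader x 50, z 40.6 mm); behind it the floor steps down 8.6 mm into the seat
- seat_stop (a point): far end of the seat floor, at the foot of the housing's front face that stops the jar (reader x 91.5, z 32 mm). The seat is level, 41.5 mm long; the side walls beside it have their top at z 52 mm
- jar_center (a point): centre of the closed amber jar with black screw cap that lies in the gutter's trough with its axis across the gutter: 44 mm diameter, 58 mm long, 60 to 130 g; it rolls freely and rolls back down the slope when let go. Its centre is 22 mm above the floor it lies on. Seated, its centre is at x 67.5 to 69.5, z 54 in the reader's frame
- start_key (a joint): travel of the start key in m, 0 up, 0.006 fully down; a spring lifts it, fully down takes 5 N; it counts as pressed beyond 0.004
- start_key_top (a point): centre of the top of the start key, a white round key 32 mm in diameter on top of the housing, at x 135, y +38 mm in the reader's frame; pressed straight down
- eject_key (a joint): travel of the small key in m, 0 up; must not be pressed
- eject_key_top (a point): centre of the top of the small key, white, 16 mm in diameter, at x 135, y -38 mm in the reader's frame; leave it
- spare_a: spare closed amber jar, same as the one in the gutter (44 mm diameter, 58 mm tall), STANDING on the table beside the gutter; origin at its underside; leave it
- spare_b: a second spare jar of the same kind, standing on the table on the other side of the gutter; origin at its underside; leave it
- flask: glass conical flask, 74 mm wide, 108 mm tall; origin at its underside; leave it
- beaker: glass beaker, 66 mm wide, 85 mm tall; origin at its underside; leave it
- wash_bottle: white plastic bottle with a cap, 60 mm wide, 150 mm tall; origin at its underside; leave it
- tip_box: closed blue plastic box, 85 x 120 x 55 mm tall; origin at the centre of its underside; leave it
- spatula: steel spatula lying flat, 180 mm long, on the right; leave it
- jar: the same jar; origin at its centre, its y axis along the jar's axis, cap at +y
There are look-alikes about, which are no part of the job. Leave any pink or yellow look-alike of the jar alone.

How it is judged:
On the way, in this order (a step that is already met when the one before it is completed fails the run):
1. the jar lies in the seat against the housing (x of jar_center in the frame of reader between 0.064 and 0.074 m and z of jar_center in the frame of reader between 0.048 and 0.058 m and y of jar_center in the frame of reader between -0.012 and 0.012 m), for 0.2 s.
2. the start key is pressed, the jar still in the seat (all of step 1 and value of joint start_key above 0.004 m), for 0.05 s.
At the end, for the whole second after the job is handed in: the jar lies at rest in the seat between crest and housing (its centre x 64 to 74, y within 12, z 48 to 58 mm in the reader's frame) and the start key is up again (under 2 mm) (all of step 1 and linear speed of jar below 0.02 m/s and value of joint start_key below 0.002 m); the robot touches nothing.
It fails at once if the jar is lifted more than about 15 mm off the gutter's floor (z of jar_center in the frame of reader above 0.078 m or (x of jar_center in the frame of reader below -0.08 m and z of jar_center in the frame of reader above 0.058 m) or (x of jar_center in the frame of reader below -0.035 m and z of jar_center in the frame of reader above 0.068 m) or (x of jar_center in the frame of reader below 0.01 m and z of jar_center in the frame of reader above 0.074 m)).
It fails at once if the jar leaves the gutter (y of jar_center in the frame of reader above 0.03 m or y of jar_center in the frame of reader below -0.03 m or z of jar_center in the frame of reader below 0.03 m).
It fails at once if the start key is pressed before the jar is in the seat (value of joint start_key above 0.004 m and not (x of jar_center in the frame of reader between 0.064 and 0.074 m and z of jar_center in the frame of reader between 0.048 and 0.058 m and y of jar_center in the frame of reader between -0.012 and 0.012 m)).
It fails at once if the small key is pressed (more than 3 mm) (value of joint eject_key above 0.003 m).
It fails at once if another thing on the bench is moved more than 30 mm (distance of any of spare_a, spare_b, flask, beaker, wash_bottle, tip_box, spatula from where it was at the start of the episode above 0.03 m).
It also fails if it takes over 48 s, if anything falls off the work surface, if the arm or the gripper's body presses on something with over 40 N, if the wrist force passes 120 N, or if a joint passes its speed limit or range.

## Working session

There is one attempt and no reset: what is moved stays moved. The work goes in short steps, Python scripts to look and compute and a shell command to move; the robot and the scene stay as the last step left them, time stands still between calls to the robot, and variables do not carry over. Pictures are saved under pics/ and viewed, about 8 in all and at most 12, crops included, and the job is handed in when it is done.

```bash
mkdir -p pics
cat > h.py <<'E'
import numpy as np, cv2
from workcell import manip, vision, ticket
def K(n):
    c=vision.camera_model(n); f=210/np.tan(np.radians(c["vertical_fov"])/2); return c,f
def ray(n,u,v):
    c,f=K(n); d=np.array([(u-c["cx"])/f,(v-c["cy"])/f]); s=d.copy()
    for _ in range(20): s=d/(1+c["k1"]*(s@s))
    M=np.array(c["cam_to_world"]); return M[:3,3], M[:3,:3]@np.array([*s,1.])
def onz(n,u,v,z):
    o,d=ray(n,u,v); return o+d*(z-o[2])/d[2]
def dep(n,u,v,D): 
    o,d=ray(n,u,v); return o+d*D
E
python3 - <<'E'
from h import *
for n in("scene","top"):
    p,d=vision.snapshot(n); np.savez(n+"0.npz",p=p,d=d)
    cv2.imwrite(f"pics/{n}0.png",cv2.resize(p[:,:,::-1],(784,588)))
    print(n,np.round(np.array(K(n)[0]["cam_to_world"]),3).tolist())
s=manip.read_state(); print(s)
E
```

```text
scene [[0.043, 0.802, -0.596, 1.087], [0.999, -0.029, 0.033, -0.035], [0.009, -0.596, -0.803, 0.792], [0.0, 0.0, 0.0, 1.0]]
top [[-0.001, -0.977, 0.214, 0.332], [-1.0, 0.002, 0.002, 0.0], [-0.002, -0.214, -0.977, 1.223], [0.0, 0.0, 0.0, 1.0]]
{'time': 0.1, 'joint_positions': array([ 1.32763001e+00,  3.53579487e-01,  1.63404913e+00,  4.03253542e-05,
        1.15518929e+00, -2.34389984e-03]), 'joint_vel': array([ 0.00026674, -0.00163398, -0.00382337,  0.00032006,  0.0028105 ,
        0.00131327]), 'effort': array([-4.37037479e-04, -5.94902980e+01, -3.34932196e+01,  6.98699034e-02,
        1.85588765e-02, -6.84503266e-05]), 'position': array([0.148911  , 0.60655035, 0.21394294]), 'ee_rot': array([-3.77372454e-01, -3.11865647e+00,  1.90294379e-03]), 'ft_force': array([-0.07510486,  0.28138467, -0.48302974]), 'torque': array([ 0.02254337,  0.03183248, -0.01764198]), 'opening': 0.09216849688372183}
```

View pics/scene0.png

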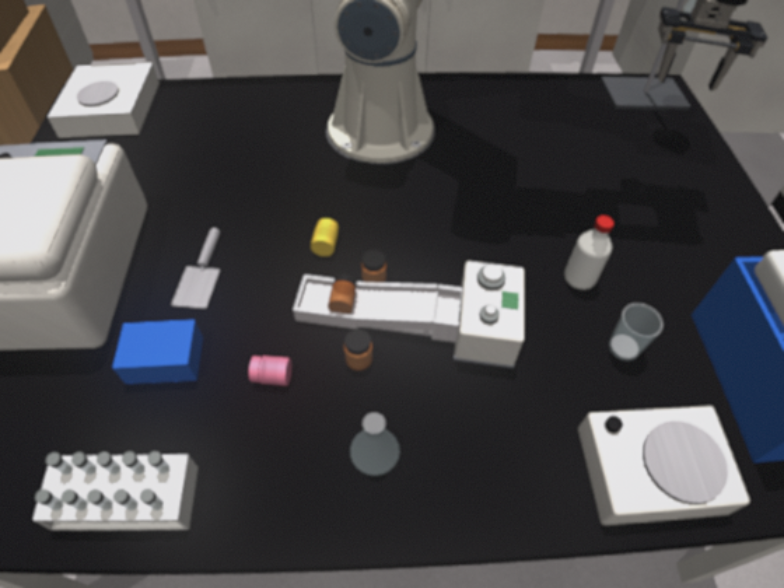

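View pics/top0.png

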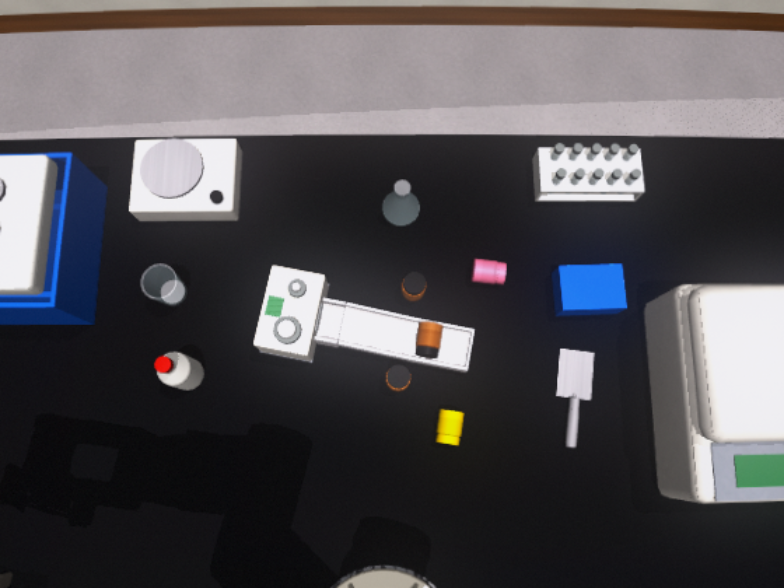

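The top view shows the jar at about (429,338), the start key at (287,329), the small key at (297,288) and the gutter running right from the housing to (470,350), all in 784-px coordinates. The spare jars stand at (414,287) and (398,378). The scene view agrees.

```bash
cat > m.py <<'E'
from h import *
def blob(m,c,r=30):
    n,l,s,ce=cv2.connectedComponentsWithStats(m.astype(np.uint8))
    i=min(range(1,n),key=lambda i:np.hypot(*(ce[i]-c))+(1000 if s[i,4]<20 else 0)); return ce[i],s[i]
E
python3 - <<'E'
from m import *
z=np.load("top0.npz");p,d=z["p"],z["d"]
hsv=cv2.cvtColor(p,cv2.COLOR_RGB2HSV)
W=(hsv[:,:,2]>110)&(hsv[:,:,1]<60)
W[:185]=0;W[270:]=0;W[:,:175]=0;W[:,345:]=0
# back-project via depth
vv,uu=np.nonzero(W); P=np.array([dep("top",u,v,d[v,u]) for u,v in zip(uu,vv)])
H=P[(P[:,2]>.078)&(P[:,2]<.092)]; 
r=cv2.minAreaRect((H[:,:2]*1000).astype(np.float32)); print("housing top rect",r, "z",np.median(H[:,2]))
G=P[(P[:,2]>.012)&(P[:,2]<.06)]
print("gutter rect",cv2.minAreaRect((G[:,:2]*1000).astype(np.float32)))
hi=P[(P[:,2]>.088)];print("keys z",np.percentile(hi[:,2],[10,50,90]) if len(hi) else None)
# key circles
g=cv2.resize(cv2.cvtColor(p,cv2.COLOR_RGB2GRAY)[185:265,175:240],None,fx=8,fy=8,interpolation=cv2.INTER_CUBIC)
cv2.imwrite("pics/keys.png",g)
A=(hsv[:,:,0]<18)&(hsv[:,:,1]>120)&(hsv[:,:,2]>60)
n,l,s,ce=cv2.connectedComponentsWithStats(A.astype(np.uint8))
for i in range(1,n):
    if s[i,4]>15:
        q=[dep("top",u,v,d[v,u]) for v,u in np.argwhere(l==i)]
        print(s[i],ce[i],np.round(np.mean(q,0),4),np.round(np.max(q,0),4),"ray@.042",onz("top",*ce[i],.047).round(4))
E
```

```text
Traceback (most recent call last):
  File "h.py", line 12, in dep
    o,d=ray(n,u,v); return o+d*D
        ~~~^^^^^^^
  File "h.py", line 6, in ray
    c,f=K(n); d=np.array([(u-c["cx"])/f,(v-c["cy"])/f]); s=d.copy()
        ~^^^
  File "h.py", line 4, in K
    c=vision.camera_model(n); f=210/np.tan(np.radians(c["vertical_fov"])/2); return c,f
ValueError: time passes only in moves, steps and waits
```

```bash
sed -i 's/^def K/import functools\n@functools.lru_cache\ndef K/' h.py
cat > meas.py <<'E'
from m import *
z=np.load("top0.npz");p,d=z["p"],z["d"]
hsv=cv2.cvtColor(p,cv2.COLOR_RGB2HSV)
W=(hsv[:,:,2]>110)&(hsv[:,:,1]<60)
W[:185]=0;W[270:]=0;W[:,:175]=0;W[:,345:]=0
vv,uu=np.nonzero(W); P=np.array([dep("top",u,v,d[v,u]) for u,v in zip(uu,vv)])
H=P[(P[:,2]>.078)&(P[:,2]<.092)]; 
r=cv2.minAreaRect((H[:,:2]*1000).astype(np.float32)); print("housing top rect",r, "z",np.median(H[:,2]))
G=P[(P[:,2]>.012)&(P[:,2]<.06)]
print("gutter rect",cv2.minAreaRect((G[:,:2]*1000).astype(np.float32)))
hi=P[(P[:,2]>.088)];print("keys z",np.percentile(hi[:,2],[10,50,90]) if len(hi) else None)
g=cv2.resize(p[185:265,175:345,::-1],None,fx=4.6,fy=4.6,interpolation=cv2.INTER_CUBIC)
cv2.imwrite("pics/keys.png",g)
A=(hsv[:,:,0]<18)&(hsv[:,:,1]>120)&(hsv[:,:,2]>60)
n,l,s,ce=cv2.connectedComponentsWithStats(A.astype(np.uint8))
for i in range(1,n):
    if s[i,4]>15:
        q=[dep("top",u,v,d[v,u]) for v,u in np.argwhere(l==i)]
        print(s[i],ce[i].round(1),np.round(np.mean(q,0),4),np.round(np.max(q,0),4),"ray",onz("top",*ce[i],.052).round(4))
E
python3 meas.py
```

```text
housing top rect ((569.6318359375, 164.79754638671875), (100.92477416992188, 150.32989501953125), 78.87015533447266) z 0.08479669087926067
gutter rect ((573.314208984375, 20.372329711914062), (394.23291015625, 188.1568145751953), 85.8515625)
keys z [0.08862296 0.09775683 0.10888094]
[   0    5  560   19 6444] [279.6  12.5] [ 1.7298 -0.032  -0.6924] [1.7502 1.3363 1.2226] ray [ 1.18   -0.0193  0.052 ]
[287 202  17  13  69] [294.2 210. ] [ 0.6081 -0.0544  0.03  ] [ 0.6282 -0.0354  0.0483] ray [ 0.6031 -0.0534  0.052 ]
[298 230  18  19 272] [306.2 238.7] [ 0.5278 -0.0821  0.06  ] [ 0.5504 -0.0616  0.0689] ray [ 0.5292 -0.0827  0.052 ]
[110 254  14  12 133] [116.4 259.9] [0.4632 0.3597 0.1531] [0.4977 0.4292 1.2226] ray [0.4756 0.3937 0.052 ]
[276 266  17  14  44] [282.6 275.1] [ 0.4397 -0.0231  0.0346] [ 0.4619 -0.0066  0.0539] ray [ 0.4382 -0.0227  0.052 ]
```

View pics/keys.png

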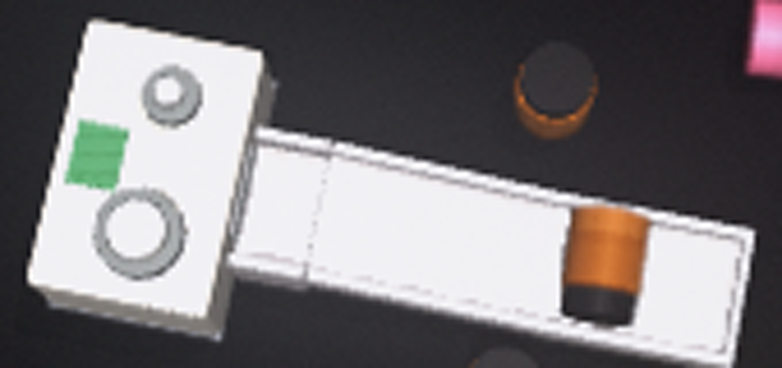

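Housing fit is 100.9 × 150.3 mm, so its pose is good. Reader heading is 78.87° and its origin about (0.542, 0.026). Next I work out the moves in tool units.

```bash
cat > go.py <<'E'
from h import *
from scipy.spatial.transform import Rotation as R
a=np.radians(78.87); ux=np.array([np.cos(a),np.sin(a),0]); uy=np.array([-np.sin(a),np.cos(a),0])
O=np.array([.5696,.1648,0])-.1415*ux
def w(x,y,z): return O+x*ux+y*uy+np.array([0,0,z])
def inr(P): q=np.asarray(P)-O; return np.array([q@ux,q@uy,q[2]]).round(4)
def rows(*pts,s=None):
    s=s or manip.read_state(); Rt=R.from_rotvec(s["ee_rot"])
    # candidates for goal: tool x along +-ux, z down
    c=[R.from_matrix(np.array([k*ux,np.cross([0,0,-1],k*ux),[0,0,-1]]).T) for k in(1,-1)]
    for C in c: print("turn",((Rt.inv()*C).as_rotvec()/(2*np.pi)).round(4))
    for p in pts: print(p,"->",(Rt.inv().apply(w(*p)-s["position"])/.3).round(4))
def st():
    s=manip.read_state(); print(round(s["time"],2),"reader",inr(s["position"]),"F",s["ft_force"].round(2),"open",round(s["opening"],4),"q6",s["joint_positions"].round(2))
E
python3 - <<'E'
from go import *
st(); rows((-.155,0,.215),(-.155,0,.12),(-.155,0,.034)); print(inr([.529,-.083,.052]))
E
```

```text
0.1 reader [0.4937 0.4981 0.2139] F [-0.08  0.28 -0.48] open 0.0922 q6 [ 1.33  0.35  1.63  0.    1.16 -0.  ]
turn [-2.000e-04  1.000e-04  2.426e-01]
turn [-1.000e-04 -2.000e-04 -2.574e-01]
(-0.155, 0, 0.215) -> [-1.7591e+00 -2.0828e+00 -1.0000e-03]
(-0.155, 0, 0.12) -> [-1.7591 -2.0824  0.3156]
(-0.155, 0, 0.034) -> [-1.7591 -2.0821  0.6023]
[-0.1095 -0.008   0.052 ]
```

```bash
python3 -m jog '[[[-0.15,-0.17,0,0,0,0.025],[-0.3,-0.34,0,0,0,0.05],[-0.45,-0.5,0,0,0,0.08],[-0.6,-0.65,0,0,0,0.11],[-0.7,-0.8,0,0,0,0.135],[-0.8,-0.9,0,0,0,0.165],[-0.88,-1,0,0,0,0.19],[-0.88,-1,0,0,0,0.22],[-0.88,-1,0,0,0,0.2426],[-0.88,-1,0,0,0,0.2426]]]' -0.74 20
python3 - <<'E'
from go import *
st(); rows((-.155,0,.215),(-.155,0,.12),(-.155,0,.034))
E
```

```text
time: 1.35
position: [0.3338, 0.2524, 0.2144]
ee_rot: [-2.426, -1.996, 0.001]
ft_force: [-0.6, -0.2, 0.6]
opening: 0.0118
1.35 reader [0.182  0.2483 0.2144] F [-0.65 -0.21  0.57] open 0.0118 q6 [ 0.64  0.02  2.05 -0.    1.07  0.84]
turn [-0.      0.      0.0001]
turn [-1.000e-04 -1.000e-04 -4.999e-01]
(-0.155, 0, 0.215) -> [-1.1237  0.8269 -0.0017]
(-0.155, 0, 0.12) -> [-1.1236  0.827   0.3149]
(-0.155, 0, 0.034) -> [-1.1235  0.827   0.6016]
```

```bash
python3 -m jog '[[[-0.16,0.12,0,0,0,0],[-0.32,0.24,0,0,0,0],[-0.48,0.36,0,0,0,0],[-0.64,0.48,0,0,0,0],[-0.8,0.6,0,0,0,0],[-0.95,0.7,0,0,0,0],[-1,0.827,0,0,0,0],[-1,0.827,0,0,0,0]]]'
python3 -m jog '[[[-0.1235,0,0,0,0,0],[-0.1235,0,0.15,0,0,0],[-0.1235,0,0.3,0,0,0],[-0.1235,0,0.32,0,0,0],[-0.1235,0,0.32,0,0,0]]]'
python3 - <<'E'
from go import *
st(); rows((-.155,0,.034))
p,d=vision.snapshot("scene"); cv2.imwrite("pics/s1.png",cv2.resize(p[160:270,190:390,::-1],None,fx=4,fy=4,interpolation=cv2.INTER_CUBIC))
E
```

```text
time: 2.35
position: [0.521, -0.0911, 0.2142]
ee_rot: [2.425, 1.997, 0.0]
ft_force: [0.1, 0.1, 0.2]
opening: 0.0122
time: 2.98
position: [0.5122, -0.1254, 0.1192]
ee_rot: [-2.424, -1.997, 0.0]
ft_force: [-0.5, 0.4, 0.9]
opening: 0.0121
2.98 reader [-0.1543  0.0003  0.1192] F [-0.5   0.37  0.94] open 0.0121 q6 [-0.24  0.32  1.93  0.    0.9  -0.05]
turn [-0.0001 -0.      0.0003]
turn [ 0.000e+00 -1.000e-04 -4.997e-01]
(-0.155, 0, 0.034) -> [-0.0024  0.001   0.284 ]
```

View pics/s1.png

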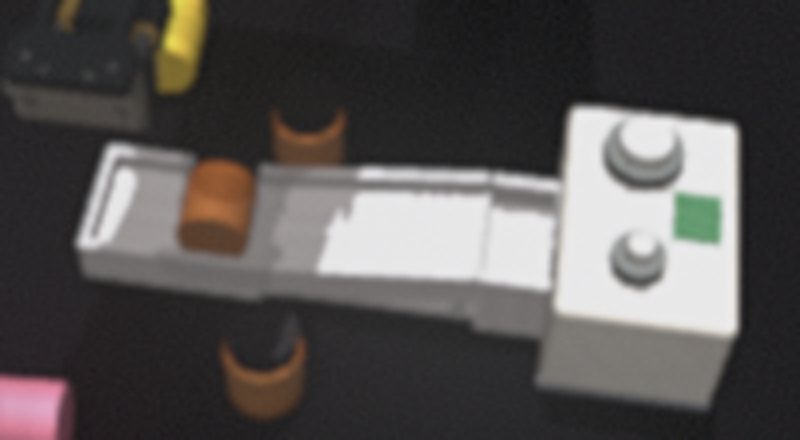

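Run:
```python
from go import *
c,f=K("scene"); M=np.linalg.inv(np.array(c["cam_to_world"]))
s=manip.read_state()
for dz in(0,.05,.088):
    q=(M@np.append(s["position"]+[0,0,dz],1))[:3]; x=q[:2]/q[2]; x*=1+c["k1"]*(x@x); px=x*f+[c["cx"],c["cy"]]; print(dz,px.round(1),((px-[190,160])*4).round())
p,d=vision.snapshot("scene"); cv2.imwrite("pics/s2.png",cv2.resize(p[40:270,120:390,::-1],None,fx=2.6,fy=2.6,interpolation=cv2.INTER_CUBIC))
```

```text
0 [223.6 187. ] [134. 108.]
0.05 [221.3 172.1] [125.  48.]
0.088 [219.4 159.7] [118.  -1.]
```

View pics/s2.png

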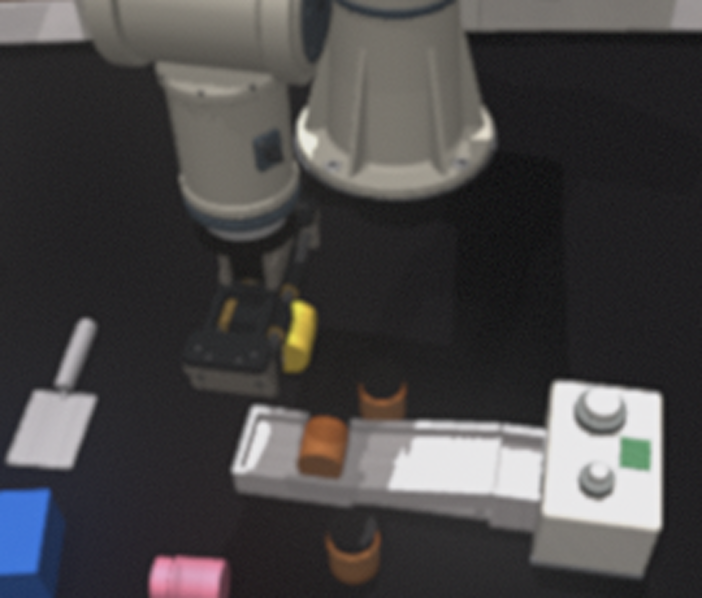

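The gripper body hides the fingers in the scene view, but the geometry agrees with the state, and the gutter end behind the jar at (322,445) is free. I descend behind the jar.

```bash
python3 -m jog '[[[0,0,0.1,0,0,0],[0,0,0.2,0,0,0],[0,0,0.26,0,0,0],[0,0,0.284,0,0,0],[0,0,0.284,0,0,0],[0,0,0.284,0,0,0]]]'
python3 - <<'E'
from go import *
st(); rows((-.155,0,.033),(-.11,0,.033),(-.08,0,.035),(.028,0,.053))
E
```

```text
time: 3.82
position: [0.5131, -0.1261, 0.0345]
ee_rot: [2.425, 1.995, 0.002]
ft_force: [-0.5, 0.1, 0.3]
opening: 0.0122
3.83 reader [-0.1549 -0.0007  0.0345] F [-0.5   0.05  0.35] open 0.0122 q6 [-0.24  0.45  1.98  0.    0.71 -0.05]
turn [0.0003 0.     0.    ]
turn [-0.e+00  4.e-04 -5.e-01]
(-0.155, 0, 0.033) -> [-0.0004 -0.0024  0.0049]
(-0.11, 0, 0.033) -> [ 0.1496 -0.0024  0.0049]
(-0.08, 0, 0.035) -> [ 0.2496 -0.0024 -0.0018]
(0.028, 0, 0.053) -> [ 0.6096 -0.0023 -0.0618]
```

```bash
python3 -m jog '[[[0.02,0,0,0,0,0],[0.035,0,0,0,0,0],[0.05,0,0,0,0,0],[0.065,0,0,0,0,0],[0.085,0,0,0,0,0],[0.11,0,0,0,0,0],[0.135,0,0,0,0,0],[0.16,0,-0.003,0,0,0],[0.185,0,-0.007,0,0,0],[0.21,0,-0.011,0,0,0],[0.24,0,-0.015,0,0,0],[0.27,0,-0.02,0,0,0]]]'
python3 -m jog '[[[0.03,0,-0.005,0,0,0],[0.06,0,-0.01,0,0,0],[0.09,0,-0.014,0,0,0],[0.12,0,-0.019,0,0,0],[0.12,0,-0.019,0,0,0],[0.12,0,-0.019,0,0,0]]]'
python3 - <<'E'
from m import *
from go import *
st()
for n in("top","scene"):
    p,d=vision.snapshot(n)
    if n=="top": cv2.imwrite("pics/t3.png",cv2.resize(p[170:290,150:350,::-1],None,fx=4,fy=4,interpolation=cv2.INTER_CUBIC))
    hsv=cv2.cvtColor(p,cv2.COLOR_RGB2HSV); A=(hsv[:,:,0]<18)&(hsv[:,:,1]>120)&(hsv[:,:,2]>60)
    k,l,s,ce=cv2.connectedComponentsWithStats(A.astype(np.uint8))
    for i in range(1,k):
        if s[i,4]>30:
            q=np.median([inr(dep(n,u,v,d[v,u])) for v,u in np.argwhere(l==i)],0)
            if abs(q[1])<.03: print(n,s[i],q)
E
```

```text
time: 5.32
position: [0.5281, -0.046, 0.0396]
ee_rot: [2.426, 1.995, 0.0]
ft_force: [-0.5, -4.8, 3.3]
opening: 0.0121
time: 6.08
position: [0.5345, -0.0108, 0.0448]
ee_rot: [-2.426, -1.995, 0.0]
ft_force: [0.9, 0.1, 0.0]
opening: 0.012
6.08 reader [-0.0375  0.0005  0.0448] F [0.9  0.11 0.01] open 0.012 q6 [-0.02  0.44  1.96  0.    0.74  0.17]
scene [284 202  13  23 223] [ 0.0002 -0.0124  0.0746]
```

View pics/t3.png

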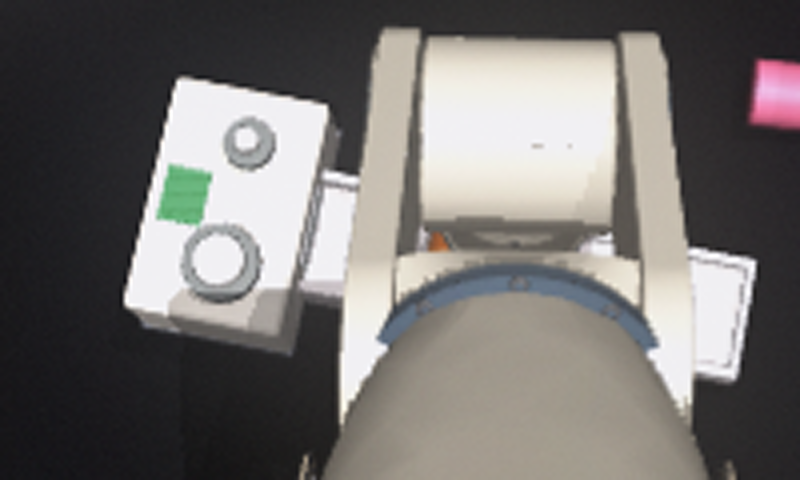

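The top view is blocked by the arm, but the scene camera puts the jar near reader x −3 mm, lying on the slope in front of the fingertips. I keep pushing over the crest.

```bash
python3 -m jog '[[[0.025,0,-0.004,0,0,0],[0.05,0,-0.008,0,0,0],[0.075,0,-0.012,0,0,0],[0.1,0,-0.016,0,0,0],[0.125,0,-0.02,0,0,0],[0.145,0,-0.022,0,0,0],[0.16,0,-0.024,0,0,0],[0.175,0,-0.024,0,0,0],[0.19,0,-0.024,0,0,0],[0.205,0,-0.024,0,0,0],[0.215,0,-0.024,0,0,0],[0.215,0,-0.024,0,0,0]]]'
cat > jar.py <<'E'
from m import *
from go import *
st()
p,d=vision.snapshot("scene"); cv2.imwrite("pics/s_jar.png",cv2.resize(p[160:270,190:390,::-1],None,fx=4,fy=4,interpolation=cv2.INTER_CUBIC))
hsv=cv2.cvtColor(p,cv2.COLOR_RGB2HSV); A=(hsv[:,:,0]<18)&(hsv[:,:,1]>120)&(hsv[:,:,2]>60)
k,l,s,ce=cv2.connectedComponentsWithStats(A.astype(np.uint8))
for i in range(1,k):
    if s[i,4]>30:
        Q=np.array([inr(dep("scene",u,v,d[v,u])) for v,u in np.argwhere(l==i)]); q=np.median(Q,0)
        if abs(q[1])<.04: print(s[i],q,"x range",np.percentile(Q[:,0],[3,97]),"zmax",np.percentile(Q[:,2],95))
E
python3 jar.py
```

```text
time: 7.68
position: [0.5473, 0.0525, 0.0522]
ee_rot: [-2.426, -1.996, -0.0]
ft_force: [-0.0, 0.5, 0.1]
opening: 0.0118
7.67 reader [0.027  0.0002 0.0522] F [-0.05  0.45  0.14] open 0.0118 q6 [0.09 0.45 1.92 0.   0.77 0.29]
[314 206  13  22 229] [ 0.0717 -0.0187  0.0739] x range [0.057568 0.084448] zmax 0.16899999999999996
```

View pics/s_jar.png

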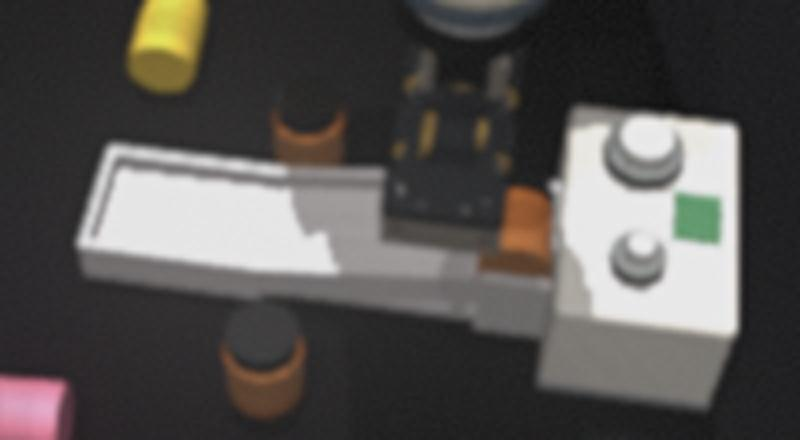

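The jar, at (525,230) in the crop, lies against the housing. I back off and rise clear of it.

```bash
python3 -m jog '[[[-0.03,0,-0.01,0,0,0],[-0.07,0,-0.03,0,0,0],[-0.1,0,-0.1,0,0,0],[-0.1,0,-0.25,0,0,0],[-0.1,0,-0.38,0,0,0],[-0.1,0,-0.38,0,0,0]]]' -1 20
python3 jar.py
python3 - <<'E'
from go import *
rows((.135,.038,.17),(.135,.038,.12))
z=np.load("top0.npz");p,d=z["p"],z["d"]
Q=np.array([[*inr(dep("top",u,v,d[v,u])),p[v,u].min()] for v in range(185,265) for u in range(175,240)])
for y in(.038,-.038):
    q=Q[(np.hypot(Q[:,0]-.135,Q[:,1]-y)<.008)]; print("key z",np.percentile(q[:,2],[10,50,90]))
    q=Q[(np.hypot(Q[:,0]-.135,Q[:,1]-y)<.03)&(Q[:,2]>.0895)]; print("raised centroid",q.mean(0),len(q))
E
```

```text
time: 8.48
position: [0.5435, 0.0219, 0.1698]
ee_rot: [2.424, 1.992, 0.008]
ft_force: [0.0, 0.3, -0.8]
opening: 0.0004
8.47 reader [-0.0038 -0.0019  0.1698] F [ 0.02  0.28 -0.84] open 0.0004 q6 [ 0.04  0.27  1.86 -0.    1.01  0.23]
[311 207  16  21 306] [ 0.0674  -0.01515  0.07255] x range [0.05003 0.08437] zmax 0.0774
turn [ 0.0005 -0.0001 -0.0001]
turn [-2.000e-04 -8.000e-04  4.999e-01]
(0.135, 0.038, 0.17) -> [ 0.4631 -0.1294 -0.0072]
(0.135, 0.038, 0.12) -> [ 0.463  -0.13    0.1595]
key z [0.10442 0.1075  0.11038]
raised centroid [1.34406431e-01 3.92855305e-02 1.01133441e-01 1.91755627e+02] 311
key z [0.10028 0.1062  0.1085 ]
raised centroid [ 1.34287313e-01 -3.65738806e-02  9.91208955e-02  1.74410448e+02] 134
```

View pics/s_jar.png

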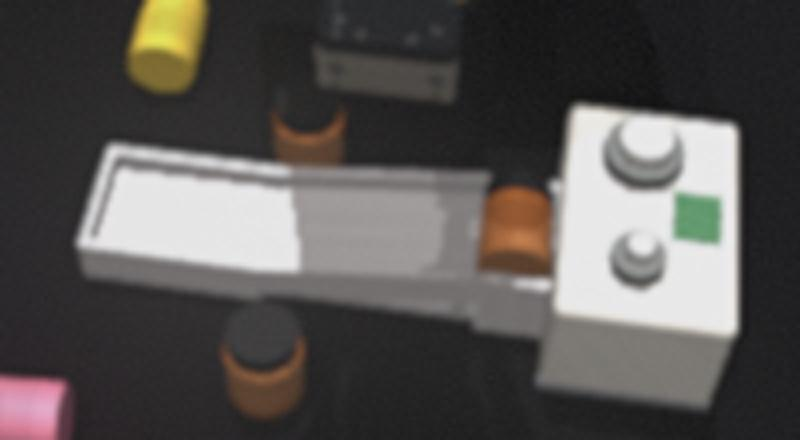

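Jar seated: median x 67 mm, top z about 76 mm, no gripper contact. Measured key centres agree with the given layout to about 1.5 mm, with key tops near z 107 mm. I move over the start key.

```bash
python3 -m jog '[[[0.1,-0.03,0,0,0,0],[0.25,-0.07,0,0,0,0],[0.4,-0.11,0,0,0,0],[0.463,-0.129,0,0,0,0],[0.463,-0.129,0.08,0,0,0],[0.463,-0.129,0.15,0,0,0],[0.463,-0.129,0.16,0,0,0],[0.463,-0.129,0.16,0,0,0]]]'
python3 - <<'E'
from go import *
st(); rows((.135,.038,.108),(.135,.038,.101))
E
```

```text
time: 9.52
position: [0.5303, 0.1659, 0.1182]
ee_rot: [-2.427, -1.995, 0.001]
ft_force: [-0.3, 0.2, 0.4]
opening: 0.0003
9.53 reader [0.1349 0.0388 0.1182] F [-0.28  0.21  0.42] open 0.0003 q6 [ 0.3   0.36  1.87 -0.    0.91  0.5 ]
turn [-0.0001  0.0001 -0.0001]
turn [1.000e-04 1.000e-04 4.999e-01]
(0.135, 0.038, 0.108) -> [0.0002 0.0025 0.034 ]
(0.135, 0.038, 0.101) -> [0.0002 0.0025 0.0574]
```

```bash
python3 -m jog '[[[0,0,0.02,0,0,0],[0,0,0.03,0,0,0],[0,0,0.035,0,0,0],[0,0,0.04,0,0,0],[0,0,0.04,0,0,0],[0,0,0.04,0,0,0]]]'
```

```text
time: 10.28
position: [0.5304, 0.1665, 0.1064]
ee_rot: [2.426, 1.996, 0.0]
ft_force: [-0.2, 0.4, 2.3]
opening: 0.0005
```

```bash
python3 -m jog '[[[0,0,0.006,0,0,0],[0,0,0.009,0,0,0],[0,0,0.009,0,0,0],[0,0,0.009,0,0,0]]]'; python3 -m jog '[[[0,0,0.004,0,0,0],[0,0,0.006,0,0,0],[0,0,0.006,0,0,0],[0,0,0.006,0,0,0]]]'
```

```text
time: 10.78
position: [0.5304, 0.1665, 0.1036]
ee_rot: [2.426, 1.995, 0.0]
ft_force: [-0.7, -0.3, 3.5]
opening: 0.0003
time: 11.28
position: [0.5304, 0.1665, 0.1019]
ee_rot: [2.426, 1.995, 0.0]
ft_force: [-1.9, -0.2, 3.6]
opening: -0.0001
```

```bash
python3 -m jog '[[[0,0,0.004,0,0,0],[0,0,0.007,0,0,0],[0,0,0.007,0,0,0],[0,0,0.007,0,0,0]]]'
```

```text
time: 11.78
position: [0.5305, 0.1665, 0.1011]
ee_rot: [2.426, 1.995, 0.001]
ft_force: [-6.6, -1.6, 21.0]
opening: 0.0011
```

It bottomed at z 101.1 mm with 21 N, about 6 mm below the key's rest height, so it was pressed fully. I lift away and check.

```bash
python3 -m jog '[[[0,0,-0.02,0,0,0],[0,0,-0.1,0,0,0],[0,0,-0.25,0,0,0],[-0.15,-0.1,-0.4,0,0,0],[-0.3,-0.25,-0.45,0,0,0],[-0.45,-0.4,-0.45,0,0,0],[-0.6,-0.55,-0.45,0,0,0],[-0.6,-0.55,-0.45,0,0,0],[-0.6,-0.55,-0.45,0,0,0]]]'
python3 jar.py
python3 - <<'E'
from go import *
p,d=vision.snapshot("top")
for y in(.038,-.038):
    q=[]
    for v in range(185,265):
        for u in range(175,240):
            r=inr(dep("top",u,v,d[v,u]))
            if np.hypot(r[0]-.135,r[1]-y)<.008: q.append(r[2])
    print("key z",np.percentile(q,[10,50,90]))
cv2.imwrite("pics/t4.png",cv2.resize(p[170:290,150:350,::-1],None,fx=4,fy=4,interpolation=cv2.INTER_CUBIC))
E
```

```text
time: 12.9
position: [0.3341, 0.0216, 0.2349]
ee_rot: [2.427, 1.994, 0.002]
ft_force: [0.5, 0.5, 0.0]
opening: 0.0002
12.9 reader [-0.0445  0.2035  0.2349] F [0.52 0.53 0.03] open 0.0002 q6 [ 0.06 -0.16  2.16  0.    1.14  0.26]
[311 207  16  21 277] [ 0.0676 -0.0137  0.0729] x range [0.0508   0.084288] zmax 0.07722
key z [0.1053 0.1072 0.1095]
key z [0.0997  0.10515 0.10865]
```

View pics/t4.png

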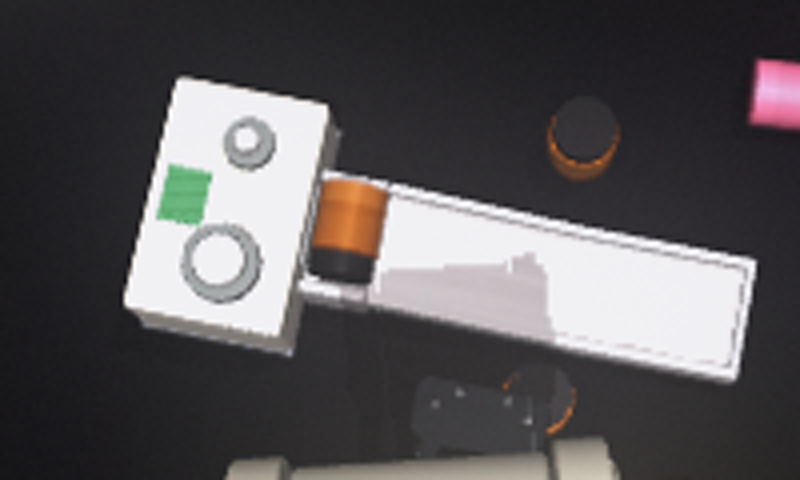

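The jar is in the seat at (347,232), start key back up at z 107 mm, spares unmoved, gripper clear. I hand the job in.

```bash
python3 -c "
from workcell import ticket
print(ticket.sign_off())"
```

```text
the job is handed in; nothing more can be done
None
```

The jar is in the seat and the start key was pressed and came back up. I handed the job in at about 13 s; no verdict was reported.

- **Jar:** I pushed it up the slope with the nearly closed fingertips. After the key press the scene camera put it at reader x about 68 mm, with its top at about z 77 mm (expected 76 mm). It was lying against the housing with nothing touching it.
- **Jar's sideways position:** I didn't measure this directly. The amber part reads y about −14 mm, but the cap end isn't included in that. The gutter leaves the jar only ±4 mm of play, and the top view shows it inside the walls.
- **Start key:** I pressed it until it bottomed, about 6 mm down. The force there reached 21 N, more than the 5 N needed. Its top read z 107 mm before and after, so it is up again.
- **Everything else:** I did not touch the small key. The last top view shows both spare jars and the pink jar where they were. I did not re-measure the other things on the bench; the gripper stayed clear of them.

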